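# Reload the graded wire-spool rack

### The arm

A 6-joint arm with a two-finger parallel gripper is mounted at the origin on a cart in front of the work surface, level with it; the furniture and walls round the work are solid. World frame = base frame: x ahead of the robot, y to its left, z up, the work surface at z = 0. Lengths are in mm, angles in rad, forces in N, time in s.
With the tool pointing down it reaches from about 275 to 1000 mm from the base axis. Payload 8.4 kg.
Tool frame: the origin (TCP) lies on the mounting face of the last link; the fingertips stand 173 mm ahead of it and the grasp point (between the pads) lies 155 mm ahead of it; z points along the fingers, y is the line along which they close (so a half turn about z gives the same grasp; the last joint's range is limited). The gripper opens to 85 mm and grips with 20 to 120 N. Pads are 22 mm wide; open, the fingers measure 114 mm over their backs; the gripper's body (76 mm by 85 mm) begins 54 mm behind the grasp point. The pads swing forward as they close: fully open they stand 13 mm farther back than shut.
Start: joints at [1.22, 0.353, 1.633, -0, 1.155, -0.002], TCP at [213.606, 587.369, 404.681] pointing down, gripper open.
Joint ranges: [-2.63, 2.63], [-0.92, 2.1], [0.06, 2.66], [-1.3, 4.44], [0, 2.69], [-3.02, 3.02]. Speed limits (rad/s): [2.22, 2.22, 2.79, 3.14, 3.14, 3.14].

### API

Orientations are given as [roll, pitch, yaw] about the fixed x, y, z axes, in that order (R = Rz(yaw) Ry(pitch) Rx(roll)).
In Python, from rig import r gives the robot as it stands.
- The arm moves only by the tool apply_moves, never from a script. Its argument "deltas" is a list of rows, each an object with "claw": the gripper command: -1 is fully open, 1 is shut, values between are in proportion; "delta_pos": the shift along the tool's x, y, z in cm, a list of three; "yaw": the turn about the tool's z in rad. In form: [{"claw": claw, "delta_pos": [tx, ty, tz], "yaw": yaw}, ...]. A call has 1 to 8 rows; each row shifts and turns the commanded pose from where the row before left it, along the tool's axes as they then stand; what a row does not reach is not made up. A row lasts 1/8 s, in which the tool goes at most 62.5 mm and 10.7 degrees, less where a joint would pass 70% of its speed; a pose out of reach is approached as far as the arm can. A call with a gripper value outside its range is refused whole. The fingers move at their own pace and stop on an object; "grip_force" is the grip in N (left out, the last holds). Time passes only in rows, so rows that do not move let the fingers close. It gives the time, the measured TCP pose, the force, the opening and the grip force at its end, in the units of the state.
- r.sense(): the state, without advancing time (a new reading comes with each control period).
- r.grab_frame(name): name is "scene" or "top"; returns a dict with "img" (400x640x3 uint8, blue, green, red), "z_map" (400x640 float32, mm along the optical axis (not along the pixel's ray), 0 where there is no reading), "fx", "fy", "cx", "cy" (pixels), "eye" and "rotation" of the camera in the world. Camera axes: x right, y up, looking along -z (the intrinsics and any distortion apply to the point x, -y, -z); pixel columns grow to the right and rows downward; lengths in mm; the calibration is good to about 2 mm. A picture is of the moment at which its call begins.
- r.sign_off(): hands the job in; it is judged then, once.
The state is a dict: "clock": time; "qpos": joint angles; "qvel": joint speeds; "joint_efforts": joint torques, N m; "eef_pos": TCP position; "tcp_rot": TCP orientation; "contact_force": force on the tool from outside, world axes, zero at the start; "wrist_torque": the same for the moment, N m; "opening": opening from 0.0 (shut) to 1.0 (fully open); "grasp_force": force on a finger pad.
Only numpy, scipy, OpenCV 4.12 (cv2) and the standard library are available. Lean on these libraries where they do the work, as an engineer would, in place of code of your own. Each camera call takes 0.05 s, during which the arm holds its last target. There are 200 camera calls.

### The job

Put the four copper wire spools back on the pin rack in order of size, each over the pin whose round cork pad is as broad as its own flanges, from the smallest spool at the narrow-pad end to the largest at the other. Each spool must sit right down flat on its pad and be let go. Do not knock over the dropper bottle standing among them.

Things in the scene. Friction and masses are not known exactly. Their poses are not given: they have to be found in the camera images.
- spool_smallest: the smallest of four spools of copper wire: two white flanges 36 mm across, 26 mm high over all, with a bore 24 mm wide right through from top to bottom. It stands loose on the bench on one flange and weighs between 20 and 400 g with its wire. Origin: centre of its underside, z up along the bore. It is round, so any yaw grips it across the flanges.
- spool_second: the second smallest of four spools of copper wire: two white flanges 44 mm across, 30 mm high over all, with a bore 24 mm wide right through from top to bottom. It stands loose on the bench on one flange and weighs between 20 and 400 g with its wire. Origin: centre of its underside, z up along the bore. It is round, so any yaw grips it across the flanges.
- spool_third: the second largest of four spools of copper wire: two white flanges 52 mm across, 34 mm high over all, with a bore 24 mm wide right through from top to bottom. It stands loose on the bench on one flange and weighs between 20 and 400 g with its wire. Origin: centre of its underside, z up along the bore. It is round, so any yaw grips it across the flanges.
- spool_largest: the largest of four spools of copper wire: two white flanges 60 mm across, 38 mm high over all, with a bore 24 mm wide right through from top to bottom. It stands loose on the bench on one flange and weighs between 20 and 400 g with its wire. Origin: centre of its underside, z up along the bore. It is round, so any yaw grips it across the flanges.
- pin_smallest: the rack's steel pin for the smallest spool: 8 mm thick, upright, rising 46 mm above a round cork pad 36 mm across that is as broad as that spool's flange. Origin: foot of the pin, in the middle of the pad's top (19 mm above the bench); z up along the pin, y along the row of pins towards the largest.
- pin_second: the rack's steel pin for the second smallest spool: 8 mm thick, upright, rising 46 mm above a round cork pad 44 mm across that is as broad as that spool's flange. Origin: foot of the pin, in the middle of the pad's top (19 mm above the bench); z up along the pin, y along the row of pins towards the largest.
- pin_third: the rack's steel pin for the second largest spool: 8 mm thick, upright, rising 46 mm above a round cork pad 52 mm across that is as broad as that spool's flange. Origin: foot of the pin, in the middle of the pad's top (19 mm above the bench); z up along the pin, y along the row of pins towards the largest.
- pin_largest: the rack's steel pin for the largest spool: 8 mm thick, upright, rising 46 mm above a round cork pad 60 mm across that is as broad as that spool's flange. Origin: foot of the pin, in the middle of the pad's top (19 mm above the bench); z up along the pin, y along the row of pins towards the largest.
- pin_rack: the rack, fixed to the bench: a pale wooden board 84 mm wide, 248 mm long, 16 mm high, with four 3 mm cork pads and a steel pin in each. Origin: centre of its underside; y runs along the row. The pins stand on its middle line at y = -100 (smallest), -46, +16 and +86 mm (largest), so that neighbouring spools have 14 mm between their flanges. It may lie at any yaw, so either end may be the near one.
- dropper_bottle: a small brown dropper bottle of flux, 33 mm across and 102 mm tall, loose, standing upright among the spools, its axis at least 70 mm from theirs, and taller than they are: mind it with the gripper's body. A flat loose coil of brass wire, 64 mm across and under 10 mm high, also lies among them and is no part of the job. Origin: centre of its underside, z up.
Things that resemble listed ones, but are neither listed nor needed, are in the scene too. Leave any yellow look-alike of the spool_second alone.

How it is judged:
By the outcome, as a careful person would: the job done as asked, in the order asked, and still so for the second after the job is handed in, with the robot touching nothing.
It also fails if it takes over 106 s, if anything falls off the work surface, if the arm or the gripper's body presses on something with over 40 N, if the wrist force passes 120 N, or if a joint passes its speed limit or range.

## Working session

There is one attempt and no reset: what is moved stays moved. The work goes in short steps, Python scripts to look and compute and a tool call to move; the robot and the scene stay as the last step left them, time stands still between calls to the robot, and variables do not carry over. Pictures are saved under pics/ and viewed, at most 14 in all, crops included, and the job is handed in when it is done.

Besides the shell and the picture viewer there is one more tool, called by a JSON object that holds its "fn" and its "kwargs", one argument or row to a line. apply_moves: Moves the arm, as the interface text tells. Its arguments: {"type":"object","properties":{"deltas":{"type":"array"},"grip_force":{"type":"number"}},"required":["deltas"]}

```bash
mkdir -p pics; cat > h.py <<'E'
import numpy as np, cv2
from rig import r
def grab(n):
    f=r.grab_frame(n); return f
def pts(f):
    z=f["z_map"]; v,u=np.mgrid[0:z.shape[0],0:z.shape[1]]
    c=np.stack([(u-f["cx"])/f["fx"]*z,-(v-f["cy"])/f["fy"]*z,-z],-1)
    return c@np.array(f["rotation"]).T+np.array(f["eye"])
E
python3 - <<'E'
from h import *
print(r.sense())
for n in("top","scene"):
    f=grab(n); cv2.imwrite(f"pics/{n}0.png",f["img"]); np.save(f"{n}.npy",pts(f)); print(n,f["eye"],f["rotation"],f["fx"],[k for k in f])
E
```

```text
{'clock': 0.0, 'qpos': array([ 1.21959407e+00,  3.53690149e-01,  1.63413306e+00, -3.85597788e-06,
        1.15524003e+00, -2.42441889e-03]), 'qvel': array([-7.28956423e-05,  2.31514371e-04,  9.07618834e-04, -4.47794632e-04,
       -1.44718326e-03,  1.34548245e-03]), 'joint_efforts': array([-2.93056568e-03, -6.05255842e+01, -3.42060077e+01, -1.47140872e-04,
        9.57720535e-03, -5.05745078e-06]), 'eef_pos': array([213.52681795, 587.14153949, 403.93574467]), 'tcp_rot': array([-3.14012206e+00, -3.98119016e-08,  2.79281638e+00]), 'contact_force': array([-0.79719816, -0.1571676 ,  0.46201289]), 'wrist_torque': array([ 0.0338549 ,  0.03366259, -0.01201956]), 'grasp_force': 0.0, 'opening': 1.0035948072488905}Traceback (most recent call last):
  File "<stdin>", line 4, in <module>
  File "h.py", line 8, in pts
    return c@np.array(f["rotation"]).T+np.array(f["eye"])
           ~~~~~~~~~~~~~~~~~~~~~~~~~~~^~~~~~~~~~~~~~~~~~~
ValueError: operands could not be broadcast together with shapes (400,640) (3,)
```

View pics/top0.png

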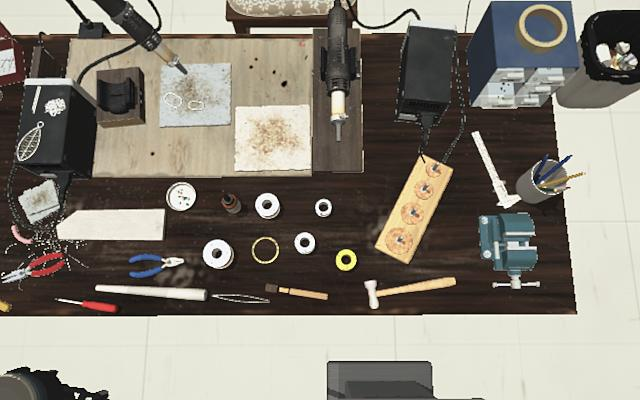

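The top view shows white spools near (217,253), (267,206), (305,242) and (323,208). A yellow look-alike is at (346,260), the bottle at (231,204), the brass coil at (265,250), and the rack runs from (432,168) to (397,240).

```bash
sed -i 's/np.array(f\["rotation"\]).T/Rot(f["rotation"]).T/; 2a from scipy.spatial.transform import Rotation\ndef Rot(a):\n    a=np.array(a,float); return a if a.shape==(3,3) else Rotation.from_euler("xyz",a.ravel()).as_matrix()' h.py
python3 - <<'E'
from h import *
for n in("top","scene"):
    f=grab(n); cv2.imwrite(f"pics/{n}0.png",f["img"]); P=pts(f); np.save(f"{n}.npy",P); print(n,{k:v for k,v in f.items() if k not in("img","z_map")})
    if n=="top":
        for u,v in [(285,280),(450,280),(207,245),(267,196),(297,240),(231,204),(346,250),(420,185),(400,235),(150,225)]: print(u,v,P[v,u].round(1))
E
```

```text
top {'fx': 484.4194372848214, 'fy': 484.4194372848214, 'cx': 326.08810988851326, 'cy': 203.1673592158909, 'eye': array([ 325.76710172,  179.99149883, 1087.76896606]), 'rotation': array([ 2.25054656e-01, -7.26926128e-04, -1.57555470e+00])}
285 280 [ 4.000e+02  2.702e+02 -2.000e-01]
450 280 [397.4 -93.2  13.4]
207 245 [473.6 437.8  39.3]
267 196 [584.  310.3  34.2]
297 240 [484.9 242.5  30.5]
231 204 [557.8 382.9  70.3]
346 250 [462.4 134.9  30.2]
420 185 [613.1 -37.4  14.8]
400 235 [496.8  13.6  19.4]
150 225 [523.2 574.8  13. ]
scene {'fx': 377.0002746665562, 'fy': 377.0002746665562, 'cx': 318.8073427301242, 'cy': 204.05365342357882, 'eye': array([ 179.05794037, -493.12556242,  439.03422883]), 'rotation': array([ 1.11848197, -0.023392  , -0.49344054])}
```

View pics/scene0.png

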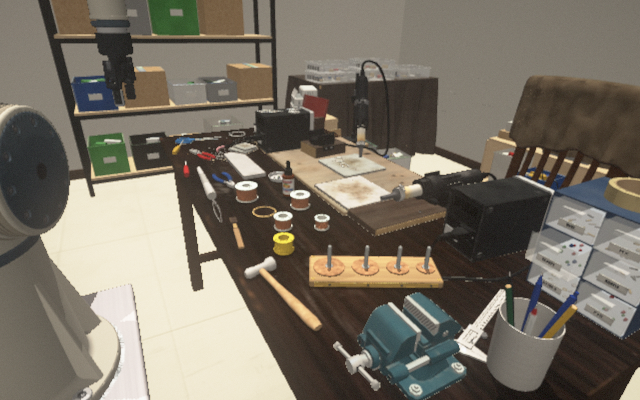

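```bash
cat >> h.py <<'E'
def circ(P,seed,z,rad,tol=2.5):
    """Centre of a flange top of known radius at height z: template search over the top-plane points (annulus from bore 12 to rad)."""
    m=(abs(P[...,2]-z)<tol)&(np.hypot(P[...,0]-seed[0],P[...,1]-seed[1])<rad+25)
    q=P[m][:,:2]
    c,rr=cv2.minEnclosingCircle(q.astype(np.float32))
    lo,hi=np.percentile(q,1,axis=0),np.percentile(q,99,axis=0)
    return np.round(c,1),round(rr,1),np.round((lo+hi)/2,1),len(q)
E
python3 - <<'E'
from h import *
for n in("top","scene"):
    P=np.load(n+".npy"); print(n)
    for nm,s,z,R in [("L",(475,415),39,30),("3",(568,310),35,26),("2",(485,225),31,22),("S",(570,187),27,18),("Y",(455,135),31,22)]:
        print(nm,*circ(P,s,z,R))
    b=(P[...,2]>45)&(P[...,2]<115)&(np.hypot(P[...,0]-560,P[...,1]-383)<40)
    q=P[b]; print("bottle",q.min(0).round(),q.max(0).round())
    # rack: z 14..18 region
    k=(P[...,2]>12)&(P[...,2]<23)&(P[...,0]>410)&(P[...,0]<720)&(P[...,1]>-140)&(P[...,1]<80)
    k=cv2.morphologyEx(k.astype(np.uint8),cv2.MORPH_OPEN,np.ones((3,3)))
    _,lab,st,_=cv2.connectedComponentsWithStats(k); i=1+st[1:,4].argmax()
    q=P[lab==i][:,:2].astype(np.float32); (c,wh,a)=cv2.minAreaRect(q); print("rack",c,wh,a)
    k=(P[...,2]>45)&(P[...,2]<75)&(P[...,0]>410)&(P[...,0]<720)&(P[...,1]>-140)&(P[...,1]<80)
    _,lab,st,_=cv2.connectedComponentsWithStats(k.astype(np.uint8))
    for i in range(1,len(st)):
        q=P[lab==i]; print("pin",np.median(q,0).round(1),q.min(0).round(),q.max(0).round(),len(q))
f=cv2.imread("pics/top0.png"); cv2.imwrite("pics/c1.png",cv2.resize(f[150:280,180:460],None,fx=2.8,fy=2.8,interpolation=cv2.INTER_CUBIC))
E
```

```text
top
L [455.4 415.7] 29.8 [456.2 415.3] 412
3 [564.5 309.7] 25.6 [564.4 309.8] 253
2 [479.5 225.4] 21.6 [479.4 225.2] 169
S [560.5 183.5] 17.7 [560.  183.9] 81
Y [441.8 134.9] 21.7 [441.6 135. ] 184
bottle [550. 372.  45.] [583. 406. 103.]
rack (560.302490234375, -23.257225036621094) (85.15233612060547, 248.1184844970703) 62.24473190307617
pin [706.3 -44.   60.2] [692. -52.  45.] [720. -36.  66.] 73
pin [647.2 -68.3  60.4] [645. -72.  47.] [652. -65.  69.] 20
pin [600.4 -42.8  61.6] [597. -48.  48.] [604. -40.  66.] 17
pin [544.6 -14.2  62.6] [543. -19.  45.] [549. -12.  68.] 17
pin [483.   18.4  63.5] [481.  15.  46.] [488.  21.  67.] 17
scene
L [456.1 415.4] 29.4 [455.  416.1] 86
3 [564.  308.3] 25.7 [564.  307.7] 77
2 [480.2 226.9] 22.6 [481.3 227. ] 66
S [561.5 185.3] 17.9 [561.  184.6] 45
Y [442.5 135.2] 21.9 [442.3 135.2] 98
bottle [551. 373.  46.] [580. 402.  99.]
rack (561.6934814453125, -21.70331573486328) (86.31553649902344, 245.3112030029297) 62.8437614440918
pin [706.6 -45.7  57.9] [693. -52.  46.] [720. -38.  63.] 91
pin [484.5  16.6  54.9] [482.  15.  45.] [490.  21.  65.] 42
pin [546.5 -16.1  54.9] [544. -18.  45.] [551. -11.  64.] 42
pin [601.2 -44.3  55.5] [598. -47.  46.] [606. -40.  65.] 43
pin [648.8 -69.   56.2] [646. -72.  45.] [653. -64.  65.] 43
```

View pics/c1.png

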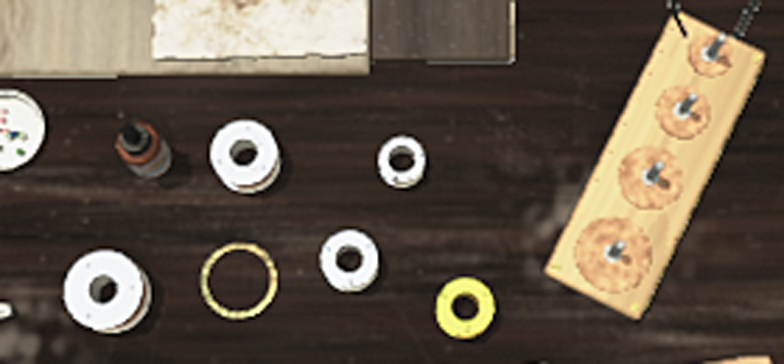

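The crop confirms the layout. The white spools, by flange size, are smallest at (401,161), second at (349,259), third at (244,155) and largest at (106,290), in crop pixels. The yellow one at (465,307) is the look-alike and stays. The narrow pad is at the far end of the rack, at (712,50).

```bash
cat > d.py <<'E'
import sys; from h import *
T={"S":(560.7,184.3),"2":(480,226),"3":(564.2,309.2),"L":(456,415.5),"pS":(649.3,-68.7),"p2":(601.8,-44),"p3":(547,-15.3),"pL":(485,17.3)}
s=r.sense(); p=s["eef_pos"]; psi=s["tcp_rot"][2]; R=Rot(s["tcp_rot"])
R2=Rotation.from_euler("xyz",[np.pi,0,2.661]).as_matrix()
print("tool yaw needed",round(psi-2.661,3),"tilt",s["tcp_rot"][:2].round(4),"open",s["opening"],"F",s["contact_force"].round(1),s["clock"],p.round(1))
q=p
for a in sys.argv[1:]:
    n,z=a.split("@"); t=np.array([*T[n],float(z)]); print(a,"cm:",(R2.T@(t-q)/10).round(2)); q=t
E
python3 d.py S@300 S@178 S@300 pS@300 pS@200 pS@300 2@300 2@178 2@300 p2@300 p2@300 3@300 p3@300 L@300 pL@300
```

```text
tool yaw needed 0.132 tilt [-3.1406  0.    ] open 0.9974009896909684 F [0.2 0.1 0. ] 0.15 [213.5 587.2 404.2]
S@300 cm: [-49.41 -19.68  10.42]
S@178 cm: [ 0.  -0.  12.2]
S@300 cm: [  0.    0.  -12.2]
pS@300 cm: [-19.55 -18.34  -0.  ]
pS@200 cm: [ 0. -0. 10.]
pS@300 cm: [  0.   0. -10.]
2@300 cm: [28.64 18.3   0.  ]
2@178 cm: [ 0.  -0.  12.2]
2@300 cm: [  0.    0.  -12.2]
p2@300 cm: [-23.28 -18.31  -0.  ]
p2@300 cm: [0. 0. 0.]
3@300 cm: [19.66 29.58  0.  ]
p3@300 cm: [-13.48 -29.57  -0.  ]
L@300 cm: [27.99 33.99  0.  ]
pL@300 cm: [-20.98 -33.97  -0.  ]
```

{"fn": "apply_moves", "kwargs": {
  "deltas": [
    {"claw": -1, "delta_pos": [0, 0, 0], "yaw": 0.132},
    {"claw": -1, "delta_pos": [-4, -1.5, 0.5], "yaw": 0},
    {"claw": -1, "delta_pos": [-4, -1.5, 0.5], "yaw": 0},
    {"claw": -1, "delta_pos": [-4, -1.5, 0.5], "yaw": 0},
    {"claw": -1, "delta_pos": [-4, -1.5, 0.5], "yaw": 0},
    {"claw": -1, "delta_pos": [-4, -1.5, 0.5], "yaw": 0},
    {"claw": -1, "delta_pos": [-4, -1.5, 0.5], "yaw": 0},
    {"claw": -1, "delta_pos": [-4, -1.5, 0.5], "yaw": 0}
  ],
  "grip_force": 40
}}

```text
clock: 1.15
eef_pos: [414.0, 363.6, 369.4]
tcp_rot: [-3.141, -0.0, 2.661]
contact_force: [1.1, 0.6, 0.6]
opening: 1.001
grasp_force: 0.0
```

{"fn": "apply_moves", "kwargs": {
  "deltas": [
    {"claw": -1, "delta_pos": [-4, -1.7, 1.2], "yaw": 0},
    {"claw": -1, "delta_pos": [-4, -1.7, 1.2], "yaw": 0},
    {"claw": -1, "delta_pos": [-4, -1.7, 1.2], "yaw": 0},
    {"claw": -1, "delta_pos": [-4, -1.7, 1.2], "yaw": 0},
    {"claw": -1, "delta_pos": [-4, -1.7, 1.2], "yaw": 0},
    {"claw": -0.4, "delta_pos": [0, 0, 0], "yaw": 0},
    {"claw": -0.4, "delta_pos": [0, 0, 0], "yaw": 0}
  ]
}}

```text
clock: 2.02
eef_pos: [551.0, 197.0, 309.5]
tcp_rot: [-3.141, -0.001, 2.66]
contact_force: [-0.1, 0.1, -0.2]
opening: 0.701
grasp_force: 0.0
```

```bash
python3 d.py S@300 S@178
```

```text
tool yaw needed -0.001 tilt [-3.1412e+00 -7.0000e-04] open 0.7012714485097656 F [-0.1  0.1 -0.2] 2.025 [551.  197.  309.5]
S@300 cm: [-1.44 -0.68  0.95]
S@178 cm: [ 0.  -0.  12.2]
```

{"fn": "apply_moves", "kwargs": {
  "deltas": [
    {"claw": -0.4, "delta_pos": [-1.44, -0.68, 0.95], "yaw": 0},
    {"claw": -0.4, "delta_pos": [0, 0, 4], "yaw": 0},
    {"claw": -0.4, "delta_pos": [0, 0, 4], "yaw": 0},
    {"claw": -0.4, "delta_pos": [0, 0, 3], "yaw": 0},
    {"claw": -0.4, "delta_pos": [0, 0, 1.2], "yaw": 0},
    {"claw": -0.4, "delta_pos": [0, 0, 0], "yaw": 0}
  ]
}}

```text
clock: 2.78
eef_pos: [560.8, 184.3, 177.8]
tcp_rot: [-3.141, -0.001, 2.661]
contact_force: [0.6, -0.2, 0.2]
opening: 0.701
grasp_force: 0.0
```

{"fn": "apply_moves", "kwargs": {
  "deltas": [
    {"claw": 1, "delta_pos": [0, 0, 0], "yaw": 0},
    {"claw": 1, "delta_pos": [0, 0, 0], "yaw": 0},
    {"claw": 1, "delta_pos": [0, 0, 0], "yaw": 0},
    {"claw": 1, "delta_pos": [0, 0, 0], "yaw": 0},
    {"claw": 1, "delta_pos": [0, 0, 0], "yaw": 0}
  ]
}}

```text
clock: 3.4
eef_pos: [561.6, 184.4, 179.7]
tcp_rot: [3.14, 0.002, 2.661]
contact_force: [-1.1, -0.3, 7.4]
opening: 0.404
grasp_force: 40.0
```

```bash
python3 - <<'E'
from h import *
f=grab("scene"); cv2.imwrite("pics/g1.png",cv2.resize(f["img"][100:280,200:460],None,fx=3,fy=3,interpolation=cv2.INTER_CUBIC))
print(r.sense()["grasp_force"])
E
python3 d.py pS@300
```

```text
39.99039329588413
tool yaw needed -0.0 tilt [3.1398e+00 1.7000e-03] open 0.40869644943089856 F [-1.2  0.5  6.5] 3.45 [561.5 184.5 179.7]
pS@300 cm: [-19.49 -18.39 -12.03]
```

View pics/g1.png

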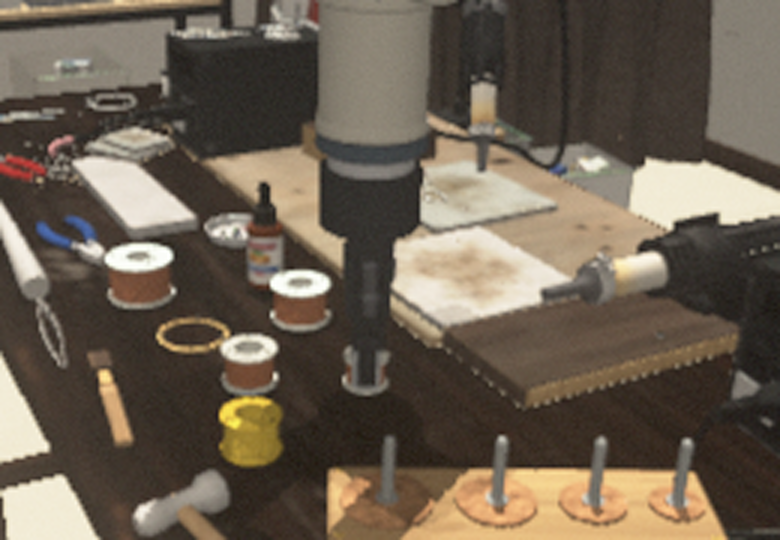

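The fingers hold the smallest spool at crop (367,370). I'll lift it and carry it to the far pin.

{"fn": "apply_moves", "kwargs": {
  "deltas": [
    {"claw": 1, "delta_pos": [0, 0, -1], "yaw": 0},
    {"claw": 1, "delta_pos": [0, 0, -2.5], "yaw": 0},
    {"claw": 1, "delta_pos": [0, 0, -4], "yaw": 0},
    {"claw": 1, "delta_pos": [0, 0, -4], "yaw": 0},
    {"claw": 1, "delta_pos": [-2, -2, -0.7], "yaw": 0},
    {"claw": 1, "delta_pos": [-3, -3, 0], "yaw": 0},
    {"claw": 1, "delta_pos": [-4, -4, 0], "yaw": 0},
    {"claw": 1, "delta_pos": [-4, -4, 0], "yaw": 0}
  ]
}}

```text
clock: 4.45
eef_pos: [616.4, 7.4, 301.3]
tcp_rot: [3.141, 0.001, 2.662]
contact_force: [0.3, 0.5, -0.4]
opening: 0.409
grasp_force: 40.0
```

{"fn": "apply_moves", "kwargs": {
  "deltas": [
    {"claw": 1, "delta_pos": [-3, -2.5, 0], "yaw": 0},
    {"claw": 1, "delta_pos": [-2, -1.5, 0], "yaw": 0},
    {"claw": 1, "delta_pos": [-1, -1, 0], "yaw": 0},
    {"claw": 1, "delta_pos": [0, 0, 0], "yaw": 0},
    {"claw": 1, "delta_pos": [0, 0, 0], "yaw": 0}
  ]
}}

```text
clock: 5.08
eef_pos: [645.8, -62.1, 300.1]
tcp_rot: [3.142, -0.001, 2.662]
contact_force: [0.5, -0.7, 0.5]
opening: 0.406
grasp_force: 40.0
```

```bash
python3 d.py pS@300;  python3 - <<'E'
from h import *
f=grab("scene"); cv2.imwrite("pics/g2.png",cv2.resize(f["img"][150:300,300:500],None,fx=3.5,fy=3.5,interpolation=cv2.INTER_CUBIC))
P=pts(f);p=r.sense()["eef_pos"]
m=(np.hypot(P[...,0]-p[0],P[...,1]-p[1])<35)&(P[...,2]>80)&(P[...,2]<180)&(f["img"].min(-1)>110)
q=P[m];print(len(q),q.min(0),q.max(0),p)
E
```

```text
tool yaw needed 0.001 tilt [ 3.1416e+00 -7.0000e-04] open 0.40646444131325554 F [ 0.5 -0.7  0.5] 5.075 [645.8 -62.1 300.1]
pS@300 cm: [-0.61 -0.42  0.01]
62 [627.95870128 -85.99507937 121.05402407] [649.16218442 -36.07424708 146.54164204] [645.81122734 -62.05831114 300.13247636]
```

View pics/g2.png

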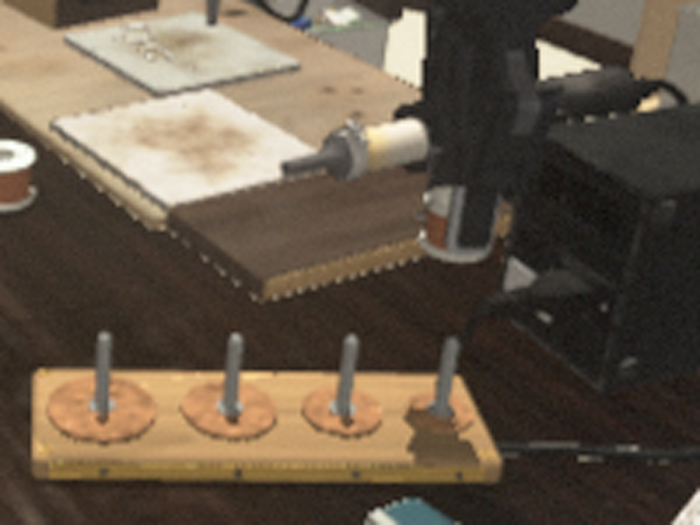

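The spool hangs upright at crop (460,220). Before lowering I'll check how close the obstacle behind the far pin is.

```bash
python3 - <<'E'
from h import *
P=np.load("top.npy").reshape(-1,3)
d=P[:,:2]-[649.3,-68.7]; t=np.stack([d@[-.887,.462],d@[.462,.887]],1)
m=(P[:,2]>22)&(np.hypot(*d.T)>9)&(abs(t)<75).all(1)
for lo,hi in((22,45),(45,95),(95,300)):
    k=m&(P[:,2]>=lo)&(P[:,2]<hi); q=t[k]; 
    for j in q[np.argsort(np.hypot(*q.T))[:4]]: print(lo,j.round())
E
```

```text
22 [-10.   6.]
22 [  9. -10.]
22 [-3. 13.]
22 [10.  9.]
45 [51.  0.]
45 [51. -3.]
45 [-24.  45.]
45 [-30.  42.]
```

{"fn": "apply_moves", "kwargs": {
  "deltas": [
    {"claw": 1, "delta_pos": [-0.61, -0.42, 0], "yaw": 0},
    {"claw": 1, "delta_pos": [0, 0, 3], "yaw": 0},
    {"claw": 1, "delta_pos": [0, 0, 2], "yaw": 0},
    {"claw": 1, "delta_pos": [0, 0, 1.5], "yaw": 0},
    {"claw": 1, "delta_pos": [0, 0, 1.5], "yaw": 0},
    {"claw": 1, "delta_pos": [0, 0, 1.5], "yaw": 0},
    {"claw": 1, "delta_pos": [0, 0, 0.3], "yaw": 0},
    {"claw": 1, "delta_pos": [0, 0, 0], "yaw": 0}
  ]
}}

```text
clock: 6.12
eef_pos: [649.7, -69.8, 202.2]
tcp_rot: [-3.142, -0.0, 2.661]
contact_force: [-0.2, -0.9, -1.1]
opening: 0.403
grasp_force: 40.0
```

{"fn": "apply_moves", "kwargs": {
  "deltas": [
    {"claw": 1, "delta_pos": [0, 0, 0.3], "yaw": 0},
    {"claw": 1, "delta_pos": [0, 0, 0], "yaw": 0}
  ]
}}

```text
clock: 6.38
eef_pos: [649.7, -69.8, 199.4]
tcp_rot: [3.141, 0.0, 2.661]
contact_force: [-1.2, -0.4, -0.7]
opening: 0.404
grasp_force: 40.0
```

{"fn": "apply_moves", "kwargs": {
  "deltas": [
    {"claw": 1, "delta_pos": [0, 0, 0.15], "yaw": 0},
    {"claw": 1, "delta_pos": [0, 0, 0], "yaw": 0},
    {"claw": -0.15, "delta_pos": [0, 0, 0], "yaw": 0},
    {"claw": -0.15, "delta_pos": [0, 0, 0], "yaw": 0},
    {"claw": -0.15, "delta_pos": [0, 0, 0], "yaw": 0}
  ]
}}

```text
clock: 7.0
eef_pos: [649.6, -69.8, 197.6]
tcp_rot: [-3.142, -0.0, 2.661]
contact_force: [-0.8, 0.3, 1.4]
opening: 0.574
grasp_force: 0.0
```

{"fn": "apply_moves", "kwargs": {
  "deltas": [
    {"claw": -0.15, "delta_pos": [0, 0, -1], "yaw": 0},
    {"claw": -0.15, "delta_pos": [0, 0, -3], "yaw": 0},
    {"claw": -0.15, "delta_pos": [0, 0, -4], "yaw": 0},
    {"claw": -0.15, "delta_pos": [0, 0, -2.2], "yaw": 0},
    {"claw": -0.6, "delta_pos": [3, 2, 0], "yaw": 0},
    {"claw": -0.6, "delta_pos": [4, 3, 0], "yaw": 0},
    {"claw": -0.6, "delta_pos": [5, 3, 0], "yaw": 0},
    {"claw": -0.6, "delta_pos": [5, 3, 0], "yaw": 0}
  ]
}}

```text
clock: 8.0
eef_pos: [548.9, 107.6, 300.4]
tcp_rot: [3.141, 0.001, 2.66]
contact_force: [0.6, 0.1, -0.4]
opening: 0.798
grasp_force: 0.0
```

```bash
cat > rack.py <<'E'
import sys; from h import *
f=grab("scene"); cv2.imwrite(sys.argv[1],cv2.resize(f["img"][180:330,290:460],None,fx=3.5,fy=3.5,interpolation=cv2.INTER_CUBIC))
P=pts(grab("top"))
for n,c,z,R in [("S",(649.3,-68.7),45,18),("2",(601.8,-44),49,22),("3",(547,-15.3),53,26),("L",(485,17.3),57,30)]:
    m=(abs(P[...,2]-z-.7)<4)&(np.hypot(P[...,0]-c[0],P[...,1]-c[1])<R+6); q=P[m]
    if len(q)>30: print(n,cv2.minEnclosingCircle(q[:,:2].astype(np.float32)),np.median(q[:,2]),len(q))
E
python3 rack.py pics/r1.png; python3 d.py 2@300
```

```text
tool yaw needed 0.003 tilt [-3.1415e+00 -1.8000e-03] open 0.7970579285023905 F [ 0.1  0.1 -0.3] 8.1 [547.  109.8 300.2]
2@300 cm: [11.31  7.2   0.02]
```

View pics/r1.png

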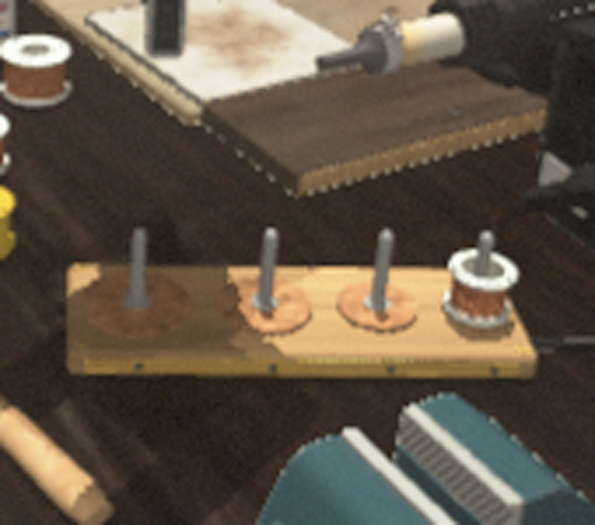

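The smallest spool is seated over its pin at crop (482,290). Next is the second one.

{"fn": "apply_moves", "kwargs": {
  "deltas": [
    {"claw": -0.6, "delta_pos": [5, 3, 0], "yaw": 0},
    {"claw": -0.6, "delta_pos": [4, 2.8, 0], "yaw": 0},
    {"claw": -0.6, "delta_pos": [2.3, 1.4, 0], "yaw": 0},
    {"claw": -0.6, "delta_pos": [0, 0, 0], "yaw": 0},
    {"claw": -0.6, "delta_pos": [0, 0, 3], "yaw": 0},
    {"claw": -0.6, "delta_pos": [0, 0, 3], "yaw": 0}
  ]
}}

```text
clock: 8.85
eef_pos: [483.9, 221.7, 239.8]
tcp_rot: [3.14, 0.002, 2.66]
contact_force: [-0.4, 0.6, -0.4]
opening: 0.797
grasp_force: 0.0
```

```bash
python3 d.py 2@181
```

```text
tool yaw needed -0.001 tilt [3.1402e+00 1.6000e-03] open 0.7974741354832603 F [-0.4  0.6 -0.4] 8.85 [483.9 221.7 239.8]
2@181 cm: [0.55 0.2  5.88]
```

{"fn": "apply_moves", "kwargs": {
  "deltas": [
    {"claw": -0.6, "delta_pos": [0.55, 0.2, 2], "yaw": 0},
    {"claw": -0.6, "delta_pos": [0, 0, 2.5], "yaw": 0},
    {"claw": -0.6, "delta_pos": [0, 0, 1.4], "yaw": 0},
    {"claw": 1, "delta_pos": [0, 0, 0], "yaw": 0},
    {"claw": 1, "delta_pos": [0, 0, 0], "yaw": 0},
    {"claw": 1, "delta_pos": [0, 0, 0], "yaw": 0},
    {"claw": 1, "delta_pos": [0, 0, 0], "yaw": 0},
    {"claw": 1, "delta_pos": [0, 0, 0], "yaw": 0}
  ]
}}

```text
clock: 9.85
eef_pos: [479.1, 226.9, 181.2]
tcp_rot: [3.141, 0.001, 2.661]
contact_force: [-0.4, -0.6, 4.8]
opening: 0.502
grasp_force: 41.0
```

{"fn": "apply_moves", "kwargs": {
  "deltas": [
    {"claw": 1, "delta_pos": [0, 0, 0], "yaw": 0}
  ]
}}

```text
clock: 9.98
eef_pos: [479.1, 226.9, 181.1]
tcp_rot: [3.141, 0.0, 2.661]
contact_force: [-0.5, -0.8, 6.0]
opening: 0.505
grasp_force: 41.2
```

```bash
python3 d.py p2@300
```

```text
tool yaw needed -0.0 tilt [3.1411e+00 4.0000e-04] open 0.5053997529908363 F [-0.5 -0.8  6. ] 9.975 [479.1 226.9 181.1]
p2@300 cm: [-23.4  -18.35 -11.89]
```

{"fn": "apply_moves", "kwargs": {
  "deltas": [
    {"claw": 1, "delta_pos": [0, 0, -1.5], "yaw": 0},
    {"claw": 1, "delta_pos": [0, 0, -3], "yaw": 0},
    {"claw": 1, "delta_pos": [0, 0, -4], "yaw": 0},
    {"claw": 1, "delta_pos": [0, 0, -3.4], "yaw": 0},
    {"claw": 1, "delta_pos": [-2.5, -2, 0], "yaw": 0},
    {"claw": 1, "delta_pos": [-4, -3.2, 0], "yaw": 0},
    {"claw": 1, "delta_pos": [-4.5, -3.5, 0], "yaw": 0},
    {"claw": 1, "delta_pos": [-4.5, -3.5, 0], "yaw": 0}
  ]
}}

```text
clock: 10.98
eef_pos: [560.3, 45.4, 300.6]
tcp_rot: [3.141, 0.001, 2.661]
contact_force: [1.3, 1.2, -0.6]
opening: 0.5
grasp_force: 40.9
```

{"fn": "apply_moves", "kwargs": {
  "deltas": [
    {"claw": 1, "delta_pos": [-4, -3.2, 0], "yaw": 0},
    {"claw": 1, "delta_pos": [-2.5, -2, 0], "yaw": 0},
    {"claw": 1, "delta_pos": [-1, -0.8, 0], "yaw": 0},
    {"claw": 1, "delta_pos": [0, 0, 0], "yaw": 0},
    {"claw": 1, "delta_pos": [0, 0, 0], "yaw": 0}
  ]
}}

```text
clock: 11.6
eef_pos: [598.2, -39.9, 299.8]
tcp_rot: [3.142, -0.001, 2.662]
contact_force: [-0.5, -0.2, 0.1]
opening: 0.502
grasp_force: 40.9
```

```bash
python3 d.py p2@300 p2@203
```

```text
tool yaw needed 0.001 tilt [ 3.1416e+00 -6.0000e-04] open 0.502061560157327 F [-0.5 -0.2  0.1] 11.6 [598.2 -39.9 299.8]
p2@300 cm: [-0.51 -0.19 -0.02]
p2@203 cm: [ 0.  -0.   9.7]
```

{"fn": "apply_moves", "kwargs": {
  "deltas": [
    {"claw": 1, "delta_pos": [-0.5, -0.2, 0], "yaw": 0},
    {"claw": 1, "delta_pos": [0, 0, 3], "yaw": 0},
    {"claw": 1, "delta_pos": [0, 0, 2], "yaw": 0},
    {"claw": 1, "delta_pos": [0, 0, 1.5], "yaw": 0},
    {"claw": 1, "delta_pos": [0, 0, 1.5], "yaw": 0},
    {"claw": 1, "delta_pos": [0, 0, 1.5], "yaw": 0},
    {"claw": 1, "delta_pos": [0, 0, 0.3], "yaw": 0},
    {"claw": 1, "delta_pos": [0, 0, 0.15], "yaw": 0}
  ]
}}

```text
clock: 12.6
eef_pos: [602.3, -45.1, 200.2]
tcp_rot: [3.142, 0.0, 2.661]
contact_force: [-0.2, -0.2, 1.0]
opening: 0.507
grasp_force: 41.2
```

{"fn": "apply_moves", "kwargs": {
  "deltas": [
    {"claw": 1, "delta_pos": [0, 0, 0], "yaw": 0},
    {"claw": 1, "delta_pos": [0, 0, 0.1], "yaw": 0}
  ]
}}

```text
clock: 12.85
eef_pos: [602.5, -45.1, 200.1]
tcp_rot: [3.141, 0.001, 2.661]
contact_force: [-3.6, 0.6, 13.8]
opening: 0.499
grasp_force: 42.0
```

{"fn": "apply_moves", "kwargs": {
  "deltas": [
    {"claw": -0.35, "delta_pos": [0, 0, 0], "yaw": 0},
    {"claw": -0.35, "delta_pos": [0, 0, 0], "yaw": 0},
    {"claw": -0.35, "delta_pos": [0, 0, 0], "yaw": 0},
    {"claw": -0.35, "delta_pos": [0, 0, -1], "yaw": 0},
    {"claw": -0.35, "delta_pos": [0, 0, -3], "yaw": 0},
    {"claw": -0.35, "delta_pos": [0, 0, -4], "yaw": 0},
    {"claw": -0.35, "delta_pos": [0, 0, -2], "yaw": 0},
    {"claw": -0.35, "delta_pos": [2, 3, 0], "yaw": 0}
  ]
}}

```text
clock: 13.85
eef_pos: [599.4, -10.3, 302.1]
tcp_rot: [3.14, 0.005, 2.658]
contact_force: [1.8, 0.8, -0.4]
opening: 0.674
grasp_force: 0.0
```

{"fn": "apply_moves", "kwargs": {
  "deltas": [
    {"claw": -0.7, "delta_pos": [3, 4.5, 0], "yaw": 0},
    {"claw": -0.7, "delta_pos": [3.3, 5, 0], "yaw": 0},
    {"claw": -0.7, "delta_pos": [3.3, 5, 0], "yaw": 0},
    {"claw": -0.7, "delta_pos": [3.3, 5, 0], "yaw": 0},
    {"claw": -0.7, "delta_pos": [2.5, 4, 0], "yaw": 0},
    {"claw": -0.7, "delta_pos": [2, 3, 0], "yaw": 0},
    {"claw": -0.7, "delta_pos": [0, 0, 0], "yaw": 0},
    {"claw": -0.7, "delta_pos": [0, 0, 0], "yaw": 0}
  ]
}}

```text
clock: 14.85
eef_pos: [566.5, 305.8, 299.4]
tcp_rot: [-3.141, 0.0, 2.661]
contact_force: [0.5, -0.4, 0.5]
opening: 0.846
grasp_force: 0.0
```

```bash
python3 rack.py pics/r2.png; python3 d.py 3@300 3@181
```

```text
S ((647.5443115234375, -71.59766387939453), 18.16521453857422) 45.64073615848656 107
2 ((601.6228637695312, -48.01155090332031), 21.953495025634766) 49.46340265116555 209
tool yaw needed -0.001 tilt [-3.1412  0.    ] open 0.8485990655782447 F [-0.1  0.1  0.6] 14.95 [566.7 305.1 299.4]
3@300 cm: [ 0.41  0.24 -0.06]
3@181 cm: [ 0.  -0.  11.9]
```

View pics/r2.png

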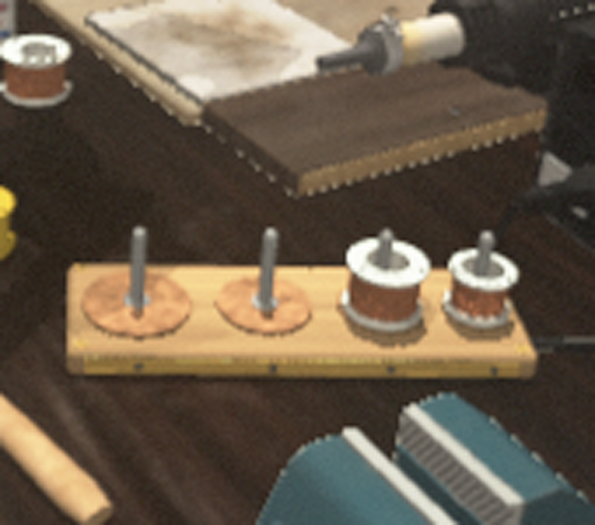

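Both small spools are seated, at crop (385,285) and (482,290), about 3 mm off centre in −y. The next placings will allow for that. Third spool now.

{"fn": "apply_moves", "kwargs": {
  "deltas": [
    {"claw": -0.7, "delta_pos": [0.4, 0.25, 0], "yaw": 0},
    {"claw": -0.7, "delta_pos": [0, 0, 4], "yaw": 0},
    {"claw": -0.7, "delta_pos": [0, 0, 4], "yaw": 0},
    {"claw": -0.7, "delta_pos": [0, 0, 2.5], "yaw": 0},
    {"claw": -0.7, "delta_pos": [0, 0, 1.2], "yaw": 0},
    {"claw": 1, "delta_pos": [0, 0, 0], "yaw": 0},
    {"claw": 1, "delta_pos": [0, 0, 0], "yaw": 0},
    {"claw": 1, "delta_pos": [0, 0, 0], "yaw": 0}
  ]
}}

```text
clock: 15.95
eef_pos: [564.5, 310.4, 183.1]
tcp_rot: [3.141, 0.001, 2.661]
contact_force: [-0.8, -0.8, -2.1]
opening: 0.593
grasp_force: 41.9
```

{"fn": "apply_moves", "kwargs": {
  "deltas": [
    {"claw": 1, "delta_pos": [0, 0, 0], "yaw": 0},
    {"claw": 1, "delta_pos": [0, 0, 0], "yaw": 0},
    {"claw": 1, "delta_pos": [0, 0, 0], "yaw": 0}
  ]
}}

```text
clock: 16.32
eef_pos: [564.4, 310.4, 182.8]
tcp_rot: [3.141, 0.0, 2.661]
contact_force: [-1.1, -0.8, 5.8]
opening: 0.597
grasp_force: 42.5
```

```bash
python3 d.py p3@300
```

```text
tool yaw needed -0.0 tilt [3.141e+00 4.000e-04] open 0.5974400213029708 F [-1.1 -0.8  5.8] 16.325 [564.4 310.4 182.8]
p3@300 cm: [-13.51 -29.69 -11.72]
```

{"fn": "apply_moves", "kwargs": {
  "deltas": [
    {"claw": 1, "delta_pos": [0, 0, -1.5], "yaw": 0},
    {"claw": 1, "delta_pos": [0, 0, -3], "yaw": 0},
    {"claw": 1, "delta_pos": [0, 0, -4], "yaw": 0},
    {"claw": 1, "delta_pos": [0, 0, -3.2], "yaw": 0},
    {"claw": 1, "delta_pos": [-1, -2.2, 0], "yaw": 0},
    {"claw": 1, "delta_pos": [-1.7, -3.8, 0], "yaw": 0},
    {"claw": 1, "delta_pos": [-2, -4.4, 0], "yaw": 0},
    {"claw": 1, "delta_pos": [-2, -4.4, 0], "yaw": 0}
  ]
}}

```text
clock: 17.32
eef_pos: [553.9, 145.6, 298.0]
tcp_rot: [-3.14, -0.001, 2.661]
contact_force: [0.8, -0.0, -2.5]
opening: 0.591
grasp_force: 42.4
```

{"fn": "apply_moves", "kwargs": {
  "deltas": [
    {"claw": 1, "delta_pos": [-2, -4.4, 0], "yaw": 0},
    {"claw": 1, "delta_pos": [-2, -4.4, 0], "yaw": 0},
    {"claw": 1, "delta_pos": [-1.7, -3.8, 0], "yaw": 0},
    {"claw": 1, "delta_pos": [-1, -2, 0], "yaw": 0},
    {"claw": 1, "delta_pos": [0, 0, 0], "yaw": 0},
    {"claw": 1, "delta_pos": [0, 0, 0], "yaw": 0}
  ]
}}

```text
clock: 18.08
eef_pos: [546.4, -12.4, 298.6]
tcp_rot: [-3.141, -0.001, 2.66]
contact_force: [0.4, 0.9, -2.6]
opening: 0.594
grasp_force: 42.4
```

```bash
python3 d.py p3@300 p3@202
```

```text
tool yaw needed -0.001 tilt [-3.1412e+00 -1.2000e-03] open 0.5939093370876772 F [ 0.4  0.9 -2.6] 18.075 [546.4 -12.4 298.6]
p3@300 cm: [-0.18 -0.23 -0.14]
p3@202 cm: [ 0.  -0.   9.8]
```

{"fn": "apply_moves", "kwargs": {
  "deltas": [
    {"claw": 1, "delta_pos": [-0.1, -0.05, 1], "yaw": 0},
    {"claw": 1, "delta_pos": [0, 0, 2], "yaw": 0},
    {"claw": 1, "delta_pos": [0, 0, 2], "yaw": 0},
    {"claw": 1, "delta_pos": [0, 0, 1.5], "yaw": 0},
    {"claw": 1, "delta_pos": [0, 0, 1.5], "yaw": 0},
    {"claw": 1, "delta_pos": [0, 0, 1.3], "yaw": 0},
    {"claw": 1, "delta_pos": [0, 0, 0.3], "yaw": 0},
    {"claw": 1, "delta_pos": [0, 0, 0], "yaw": 0}
  ]
}}

```text
clock: 19.08
eef_pos: [547.8, -13.3, 203.2]
tcp_rot: [-3.142, -0.0, 2.661]
contact_force: [-0.1, -0.1, -1.7]
opening: 0.595
grasp_force: 42.4
```

{"fn": "apply_moves", "kwargs": {
  "deltas": [
    {"claw": 1, "delta_pos": [0, 0, 0.1], "yaw": 0},
    {"claw": 1, "delta_pos": [0, 0, 0], "yaw": 0}
  ]
}}

```text
clock: 19.32
eef_pos: [547.9, -13.3, 202.6]
tcp_rot: [3.141, 0.001, 2.661]
contact_force: [-0.4, 0.3, -1.9]
opening: 0.6
grasp_force: 42.4
```

{"fn": "apply_moves", "kwargs": {
  "deltas": [
    {"claw": 1, "delta_pos": [0, 0, 0.15], "yaw": 0},
    {"claw": 1, "delta_pos": [0, 0, 0], "yaw": 0},
    {"claw": -0.5, "delta_pos": [0, 0, 0], "yaw": 0},
    {"claw": -0.5, "delta_pos": [0, 0, 0], "yaw": 0},
    {"claw": -0.5, "delta_pos": [0, 0, 0], "yaw": 0},
    {"claw": -0.5, "delta_pos": [0, 0, -1], "yaw": 0},
    {"claw": -0.5, "delta_pos": [0, 0, -3], "yaw": 0},
    {"claw": -0.5, "delta_pos": [0, 0, -4], "yaw": 0}
  ]
}}

```text
clock: 20.32
eef_pos: [547.3, -13.2, 281.4]
tcp_rot: [-3.141, -0.002, 2.661]
contact_force: [1.3, -0.0, -0.2]
opening: 0.749
grasp_force: 0.0
```

{"fn": "apply_moves", "kwargs": {
  "deltas": [
    {"claw": -0.9, "delta_pos": [0, 0, -2], "yaw": 0},
    {"claw": -0.9, "delta_pos": [3, 3.6, 0], "yaw": 0},
    {"claw": -0.9, "delta_pos": [4, 4.8, 0], "yaw": 0},
    {"claw": -0.9, "delta_pos": [4, 4.8, 0], "yaw": 0},
    {"claw": -0.9, "delta_pos": [4, 4.8, 0], "yaw": 0},
    {"claw": -0.9, "delta_pos": [4, 4.8, 0], "yaw": 0},
    {"claw": -0.9, "delta_pos": [4, 4.8, 0], "yaw": 0},
    {"claw": -0.9, "delta_pos": [3, 3.6, 0], "yaw": 0}
  ]
}}

```text
clock: 21.32
eef_pos: [460.6, 386.1, 301.5]
tcp_rot: [3.141, 0.0, 2.662]
contact_force: [0.1, -0.1, 0.0]
opening: 0.955
grasp_force: 0.0
```

{"fn": "apply_moves", "kwargs": {
  "deltas": [
    {"claw": -0.9, "delta_pos": [1.2, 1.5, 0], "yaw": 0},
    {"claw": -0.9, "delta_pos": [0, 0, 0], "yaw": 0},
    {"claw": -0.9, "delta_pos": [0, 0, 0], "yaw": 0}
  ]
}}

```text
clock: 21.7
eef_pos: [458.0, 401.2, 300.7]
tcp_rot: [-3.141, 0.0, 2.66]
contact_force: [-0.4, -0.0, -0.4]
opening: 0.946
grasp_force: 0.0
```

```bash
python3 rack.py pics/r3.png; python3 d.py L@300 L@182
```

```text
S ((647.4082641601562, -71.77215576171875), 18.269981384277344) 45.35678564283626 116
2 ((601.9860229492188, -48.048030853271484), 22.14754867553711) 49.18678089943796 205
3 ((547.0184326171875, -15.889041900634766), 25.871780395507812) 53.45256758103278 330
tool yaw needed -0.002 tilt [-3.141  0.   ] open 0.9564920528978946 F [ 0.7 -0.2 -0.7] 21.8 [458.2 401.1 300.7]
L@300 cm: [0.87 1.18 0.07]
L@182 cm: [ 0.  -0.  11.8]
```

View pics/r3.png

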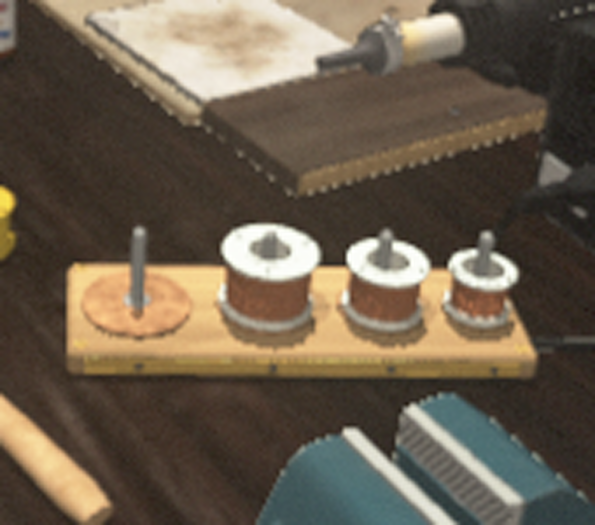

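The third spool is seated and centred at crop (268,275). Now the largest.

{"fn": "apply_moves", "kwargs": {
  "deltas": [
    {"claw": -0.9, "delta_pos": [0.85, 1.2, 0], "yaw": 0},
    {"claw": -0.9, "delta_pos": [0, 0, 4], "yaw": 0},
    {"claw": -0.9, "delta_pos": [0, 0, 3], "yaw": 0},
    {"claw": -0.9, "delta_pos": [0, 0, 3], "yaw": 0},
    {"claw": -0.9, "delta_pos": [0, 0, 1.6], "yaw": 0},
    {"claw": 1, "delta_pos": [0, 0, 0], "yaw": 0},
    {"claw": 1, "delta_pos": [0, 0, 0], "yaw": 0},
    {"claw": 1, "delta_pos": [0, 0, 0], "yaw": 0}
  ]
}}

```text
clock: 22.8
eef_pos: [456.1, 417.3, 185.7]
tcp_rot: [3.14, 0.0, 2.661]
contact_force: [0.0, -0.1, -1.8]
opening: 0.69
grasp_force: 43.4
```

{"fn": "apply_moves", "kwargs": {
  "deltas": [
    {"claw": 1, "delta_pos": [0, 0, 0], "yaw": 0},
    {"claw": 1, "delta_pos": [0, 0, 0], "yaw": 0},
    {"claw": 1, "delta_pos": [0, 0, 0], "yaw": 0}
  ]
}}

```text
clock: 23.18
eef_pos: [455.9, 417.1, 185.0]
tcp_rot: [3.141, 0.0, 2.661]
contact_force: [-0.7, 0.1, 2.3]
opening: 0.694
grasp_force: 43.8
```

```bash
python3 d.py pL@300
```

```text
tool yaw needed -0.0 tilt [3.1413e+00 1.0000e-04] open 0.694124410647596 F [-0.7  0.1  2.3] 23.175 [455.9 417.1 185. ]
pL@300 cm: [-21.07 -34.1  -11.5 ]
```

{"fn": "apply_moves", "kwargs": {
  "deltas": [
    {"claw": 1, "delta_pos": [0, 0, -1.5], "yaw": 0},
    {"claw": 1, "delta_pos": [0, 0, -3], "yaw": 0},
    {"claw": 1, "delta_pos": [0, 0, -4], "yaw": 0},
    {"claw": 1, "delta_pos": [0, 0, -3], "yaw": 0},
    {"claw": 1, "delta_pos": [-1.5, -2.4, 0], "yaw": 0},
    {"claw": 1, "delta_pos": [-2.5, -4, 0], "yaw": 0},
    {"claw": 1, "delta_pos": [-2.7, -4.4, 0], "yaw": 0},
    {"claw": 1, "delta_pos": [-2.7, -4.4, 0], "yaw": 0}
  ],
  "grip_force": 50
}}

```text
clock: 24.18
eef_pos: [468.7, 237.4, 300.6]
tcp_rot: [3.141, 0.001, 2.661]
contact_force: [0.9, 0.2, -2.3]
opening: 0.689
grasp_force: 54.4
```

{"fn": "apply_moves", "kwargs": {
  "deltas": [
    {"claw": 1, "delta_pos": [-2.7, -4.4, 0], "yaw": 0},
    {"claw": 1, "delta_pos": [-2.7, -4.4, 0], "yaw": 0},
    {"claw": 1, "delta_pos": [-2.5, -4, 0], "yaw": 0},
    {"claw": 1, "delta_pos": [-2, -3.2, 0], "yaw": 0},
    {"claw": 1, "delta_pos": [-1.3, -2.2, 0], "yaw": 0},
    {"claw": 1, "delta_pos": [0, 0, 0], "yaw": 0},
    {"claw": 1, "delta_pos": [0, 0, 0], "yaw": 0}
  ]
}}

```text
clock: 25.05
eef_pos: [484.0, 26.0, 300.1]
tcp_rot: [3.141, 0.0, 2.66]
contact_force: [-0.0, 0.1, -2.8]
opening: 0.691
grasp_force: 54.5
```

```bash
python3 d.py pL@300 pL@204
```

```text
tool yaw needed -0.001 tilt [3.1411e+00 3.0000e-04] open 0.691292186916448 F [-0.   0.1 -2.8] 25.05 [484.   26.  300.1]
pL@300 cm: [-0.49 -0.72  0.01]
pL@204 cm: [ 0.  -0.   9.6]
```

Aiming 2 mm in +y as before.

{"fn": "apply_moves", "kwargs": {
  "deltas": [
    {"claw": 1, "delta_pos": [-0.4, -0.55, 1], "yaw": 0},
    {"claw": 1, "delta_pos": [0, 0, 2], "yaw": 0},
    {"claw": 1, "delta_pos": [0, 0, 2], "yaw": 0},
    {"claw": 1, "delta_pos": [0, 0, 1.5], "yaw": 0},
    {"claw": 1, "delta_pos": [0, 0, 1.5], "yaw": 0},
    {"claw": 1, "delta_pos": [0, 0, 1.2], "yaw": 0},
    {"claw": 1, "delta_pos": [0, 0, 0.3], "yaw": 0},
    {"claw": 1, "delta_pos": [0, 0, 0], "yaw": 0}
  ]
}}

```text
clock: 26.05
eef_pos: [485.1, 18.9, 204.8]
tcp_rot: [3.142, 0.0, 2.661]
contact_force: [0.3, 0.2, -2.8]
opening: 0.691
grasp_force: 54.5
```

{"fn": "apply_moves", "kwargs": {
  "deltas": [
    {"claw": 1, "delta_pos": [0, 0, 0.1], "yaw": 0},
    {"claw": 1, "delta_pos": [0, 0, 0], "yaw": 0}
  ]
}}

```text
clock: 26.3
eef_pos: [485.3, 18.9, 204.1]
tcp_rot: [3.141, 0.001, 2.661]
contact_force: [-0.1, -0.1, 2.2]
opening: 0.694
grasp_force: 54.9
```

Contact on the pad. I'll release, rise clear and check.

{"fn": "apply_moves", "kwargs": {
  "deltas": [
    {"claw": 1, "delta_pos": [0, 0, 0.05], "yaw": 0},
    {"claw": -0.75, "delta_pos": [0, 0, 0], "yaw": 0},
    {"claw": -0.75, "delta_pos": [0, 0, 0], "yaw": 0},
    {"claw": -0.75, "delta_pos": [0, 0, 0], "yaw": 0},
    {"claw": -0.75, "delta_pos": [0, 0, -1], "yaw": 0},
    {"claw": -0.75, "delta_pos": [0, 0, -3], "yaw": 0},
    {"claw": -0.75, "delta_pos": [0, 0, -4], "yaw": 0},
    {"claw": -0.75, "delta_pos": [0, 0, -4], "yaw": 0}
  ]
}}

```text
clock: 27.3
eef_pos: [484.8, 18.9, 324.9]
tcp_rot: [3.142, 0.0, 2.661]
contact_force: [0.7, 0.3, -0.3]
opening: 0.876
grasp_force: 0.0
```

{"fn": "apply_moves", "kwargs": {
  "deltas": [
    {"claw": -0.75, "delta_pos": [3, 4, 0], "yaw": 0},
    {"claw": -0.75, "delta_pos": [3, 4.5, 0], "yaw": 0},
    {"claw": -0.75, "delta_pos": [3, 4.5, 0], "yaw": 0},
    {"claw": -0.75, "delta_pos": [2, 3, 0], "yaw": 0},
    {"claw": -0.75, "delta_pos": [0, 0, 0], "yaw": 0},
    {"claw": -0.75, "delta_pos": [0, 0, 0], "yaw": 0}
  ]
}}

```text
clock: 28.05
eef_pos: [461.3, 211.3, 323.4]
tcp_rot: [-3.141, 0.0, 2.661]
contact_force: [-0.2, -0.4, 0.5]
opening: 0.875
grasp_force: 0.0
```

```bash
sed -i 's/180:330,290:460\],None,fx=3.5,fy=3.5/140:330,200:460],None,fx=3,fy=3/' rack.py; python3 rack.py pics/r4.png; python3 d.py
```

```text
S ((647.2862548828125, -72.10723114013672), 18.095951080322266) 45.66058867320771 107
2 ((601.27880859375, -47.80068588256836), 22.174556732177734) 49.73579639690138 206
3 ((546.9430541992188, -16.440776824951172), 26.17723846435547) 53.34244541853889 334
L ((484.57989501953125, 16.0711669921875), 29.54578971862793) 57.67042176173368 376
tool yaw needed -0.001 tilt [-3.1413  0.    ] open 0.874129085878276 F [ 0.  -0.3 -0.6] 28.15 [461.5 210.7 323.3]
```

View pics/r4.png

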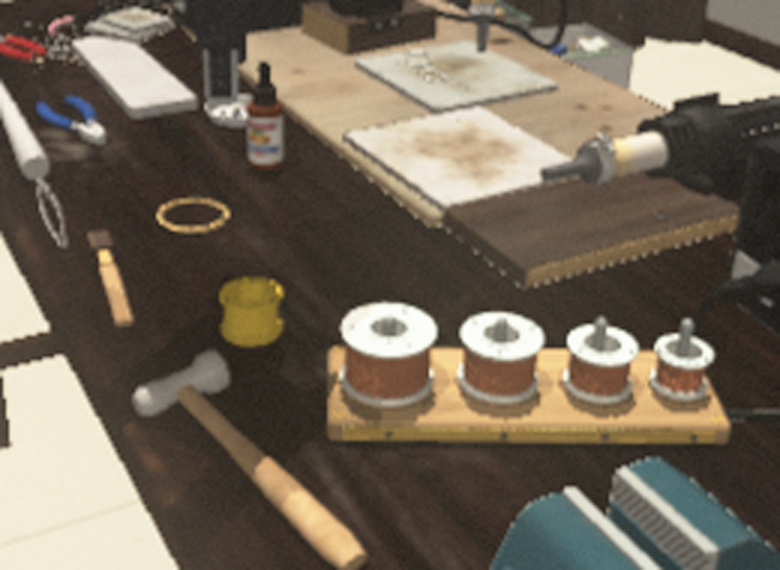

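All four spools sit flat on their pads at crop (388,355), (500,355), (600,362) and (683,367), with top heights as expected. The bottle is upright at (265,120). Handing in.

```bash
python3 -c "
from rig import r; print(r.sign_off())"
```

```text
the job is handed in; nothing more can be done
None
```

All four spools are on their matching pins in size order, sitting flat on their pads and let go, with the dropper bottle still standing; I handed the job in at about 28 s on the robot's clock.

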